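# Key the slicing disc onto its pin and press it home

## Robot

A 6-joint arm with a two-finger parallel gripper is mounted at the origin on a cart in front of the work surface, level with it; the furniture and walls round the work are solid. World frame = base frame: x ahead of the robot, y to its left, z up, the work surface at z = 0. Lengths are in m, angles in rad, forces in N, time in s.
With the tool pointing down it reaches from about 0.375 to 0.975 m from the base axis. Payload 3.8 kg.
Tool frame: the origin (TCP) lies between the finger pads; the fingertips stand 17 mm ahead of it and the grasp point (between the pads) lies 2 mm behind it; z points along the fingers, y is the line along which they close (so a half turn about z gives the same grasp; the last joint's range is limited). The gripper opens to 85 mm and grips with 20 to 120 N. Pads are 22 mm wide; open, the fingers measure 114 mm over their backs; the gripper's body (76 mm by 85 mm) begins 54 mm behind the grasp point. The pads swing forward as they close: fully open they stand 13 mm farther back than shut.
Start: joints at [1.119, 0.264, 1.604, -0, 1.274, -0.037], TCP at [0.272, 0.618, 0.22] pointing down, gripper open.
Joint ranges: [-2.63, 2.63], [-0.94, 2.18], [0.31, 2.57], [-1.31, 4.45], [0, 2.66], [-2.55, 2.55]. Speed limits (rad/s): [2.57, 2.57, 3.14, 3.14, 3.14, 3.14].

## Interface

Orientations are given as a rotation vector (axis times angle).
In Python, from workcell import bot gives the robot as it stands.
- The arm moves only by the tool play_rows, never from a script. Its argument "steps" is one flat list of numbers, 4 for each row, row after row: the shift along the tool's x, y, z in m, then the turn about the tool's z in rad. A call has 1 to 10 rows; each row is the pose to reach, as a shift and turn from the pose commanded when the call began, along the tool's axes at that moment; what a row does not reach only later rows make up. A row lasts 1/8 s, in which the tool goes at most 62.5 mm and 10.7 degrees, less where a joint would pass 70% of its speed; a pose out of reach is approached as far as the arm can. A call with a gripper value outside its range is refused whole. "jaw" is the closure in counts, from 0 (fully open) to 255 (shut), set as the call begins (left out, the last holds). The fingers move at their own pace and stop on an object; "grip_force" is the grip in N (left out, the last holds). Time passes only in rows, so rows that repeat a pose let the fingers close. It gives the time, the measured TCP pose, the force, the opening and the grip force at its end, in the units of the state.
- bot.read_state(): the state, without advancing time (a new reading comes with each control period).
- bot.read_camera(name): name is "scene" or "top" or "wrist"; returns a dict with "pixels" (420x560x3 uint8, blue, green, red), "mtx" (3x3 intrinsics, pixels), "dist" ([k1, k2, p1, p2, k3] as OpenCV has them; the pictures are not rectified), "R" (3x3) and "t" (3): a world point X has camera coordinates R X + t. Camera axes: x right, y down, z forward; pixel columns grow to the right and rows downward; lengths in m; the calibration is good to about 2 mm. A picture is of the moment at which its call begins. There is no depth.
- bot.finish_job(): hands the job in; it is judged then, once.
The state is a dict: "time": time; "q": joint angles; "joint_vel": joint speeds; "joint_torque": joint torques, N m; "tool_pos": TCP position; "tcp_rot": TCP orientation; "wrist_force": force on the tool from outside, world axes, zero at the start; "torque": the same for the moment, N m; "width": opening from 0.0 (shut) to 1.0 (fully open); "grip_force": force on a finger pad.
Only numpy, scipy, OpenCV 4.12 (cv2) and the standard library are available. Lean on these libraries where they do the work, as an engineer would, in place of code of your own. Each camera call takes 0.05 s, during which the arm holds its last target. There are 200 camera calls.

## Task

The steel slicing disc stands raised on the spindle of the white food slicer, with its rim notch turned away from the orange pin. With closed fingers push the disc round by one of its blue ribs until the notch stands over the pin, then press straight down on the black hub until the disc is fully home, and leave it there with the hand clear. Only push and press: do not grip or lift the disc, push the ribs and press the hub gently, and leave the things standing round it as they are.

Things in the scene. Friction and masses are not known exactly. Their poses are not given: they have to be found in the camera images.
- slicer_base: White round food-slicer motor base, 192 mm across and 60 mm high, fixed to the worktop; origin at the centre of its underside, on the vertical axis of the spindle and disc. The pin stands on its -x side, with an orange stripe on the deck just outside it and a black speed dial (not used) on the wall below.
- pin (a point): Tip of the orange locating pin (9 mm thick, round-ended, fixed to the base): 64 mm from the disc's axis, 74 mm above the worktop, 2 mm below the raised disc's underside. It shows just outside the disc's rim.
- notch (a point): Centre of the notch at the underside of the disc, 64 mm from the axis; the notch is 16 mm wide and open at the rim, with an orange mark on the disc just inward of it. The pin enters when notch and pin are within about 3 mm sideways; anywhere else the rim lands on the pin after 2 mm (4 to 5 mm under a firm press of 20 N) and the disc cannot go home.
- disc_turn (a joint): Turn of the disc about its vertical axis (rad, grows counter-clockwise seen from above). At pi (or -pi, 3 pi) the notch is exactly over the pin. Turns freely either way within -3.4 to 9.7 with light friction (about 0.05 N m) and stays where it is left. The disc is steel, 132 mm across, 5 mm thick, its top face 81 mm above the worktop while raised.
- disc_height (a joint): How far the disc has been pressed down along its spindle (m): 0 raised as at the start, 0.010 fully home. Negative means lifted (it can be pulled up to -0.020). The fit is snug: it takes 3 to 5 N on the hub to slide it down and the disc (about 0.7 kg with its collar) stays at whatever height it is left.
- hub_top (a point): Centre of the flat top of the black tapered hub in the middle of the disc, the place to press; flat 28 mm across, hub 50 mm across at its foot and 20 mm high; 101 mm above the worktop while raised.
- rib_left: One of two blue upright ribs on the disc, for pushing it round: 10 mm thick across, 28 mm long (radially, 30 to 58 mm from the axis), 16 mm high. Origin at the middle of its top face, 44 mm from the axis, 97 mm above the worktop while raised; its y axis is radial (outward), its x axis across the rib. It stands a quarter turn counter-clockwise from the notch, seen from above.
- rib_right: The other blue rib, of the same size, opposite the first: a quarter turn clockwise from the notch. Its y axis is radial (inward), its x axis across the rib.
- tea_box: Bystander: carton of tea, 63x78x102 mm, origin at the centre of its underside.
- olive_jar: Bystander: glass jar with black lid and green label, 64 mm across, 94 mm high, origin at the centre of its underside.
- spice_jar: Bystander: slim spice jar with black cap, 41 mm across, 105 mm high, origin at the centre of its underside.
- mug: Bystander: white mug, 88x127x95 mm with its handle, origin at the centre of its underside.
- low_tin: Bystander: low food tin, 76 mm across, 58 mm high, origin at the centre of its underside.
- hub: The black tapered hub itself; origin at the centre of its foot, on the disc's top face.

How it is judged:
By the outcome, as a careful person would: the job done as asked, in the order asked, and still so for the second after the job is handed in, with the robot touching nothing.
It also fails if it takes over 51 s, if anything falls off the work surface, if the arm or the gripper's body presses on something with over 40 N, if the wrist force passes 120 N, or if a joint passes its speed limit or range.

## Working session

There is one attempt and no reset: what is moved stays moved. The work goes in short steps, Python scripts to look and compute and a tool call to move; the robot and the scene stay as the last step left them, time stands still between calls to the robot, and variables do not carry over. Pictures are saved under pics/ and viewed, at most 10 in all, crops included, and the job is handed in when it is done.

Besides the shell and the picture viewer there is one more tool, called after "Call:" as name(argument=value, ...) on one line, values as JSON. play_rows: Moves the arm, as the interface text tells. Its arguments: {"type":"object","properties":{"steps":{"type":"array"},"jaw":{"type":"number"},"grip_force":{"type":"number"}},"required":["steps"]}

```bash
mkdir -p pics
python3 - <<'E'
from workcell import bot
import cv2,numpy as np
a=bot.read_camera("scene");b=bot.read_camera("top")
cv2.imwrite("pics/s.png",a["pixels"]);cv2.imwrite("pics/t.png",b["pixels"])
s=bot.read_state();print({k:np.round(s[k],3) for k in("time","tool_pos","tcp_rot","wrist_force")})
for c in(a,b):print(np.round(-c["R"].T@c["t"],3),c["mtx"][0,0],c["dist"])
E
```

```text
{'time': np.float64(0.1), 'tool_pos': array([0.272, 0.617, 0.219]), 'tcp_rot': array([-6.470e-01, -3.074e+00,  3.000e-03]), 'wrist_force': array([ 0.529, -0.161, -0.115])}
[ 0.052 -0.535  0.958] 532.0604285645735 [-0.09780221  0.          0.          0.          0.        ]
[0.361 0.17  1.241] 482.5712127420128 [-0.16677546  0.          0.          0.          0.        ]
```

View pics/t.png

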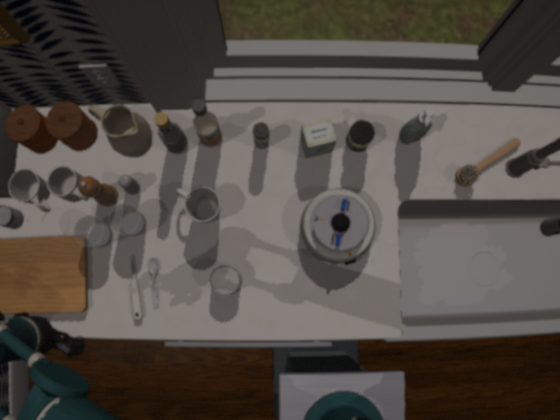

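View pics/s.png

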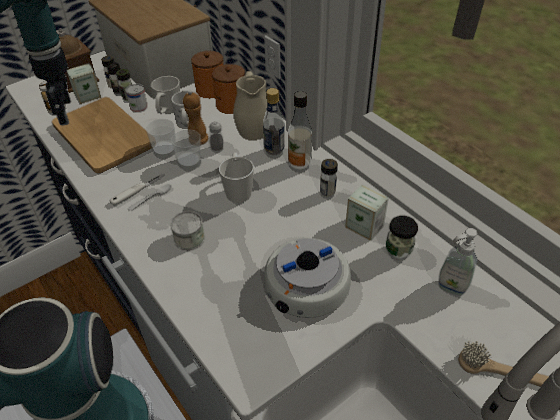

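```bash
cat > h.py <<'E'
from workcell import bot
import cv2,numpy as np
def ray(c,uv,z):
    n=cv2.undistortPoints(np.array(uv,float).reshape(-1,1,2),c["mtx"],c["dist"]).reshape(-1,2)
    d=np.c_[n,np.ones(len(n))]@c["R"]; o=-c["R"].T@c["t"]
    return o+d*((z-o[2])/d[:,2])[:,None]
def proj(c,X):
    return cv2.projectPoints(np.array(X,float).reshape(-1,1,3),cv2.Rodrigues(c["R"])[0],c["t"],c["mtx"],c["dist"])[0].reshape(-1,2)
def blobs(c,col,win,amin=4):
    h=cv2.cvtColor(c["pixels"],cv2.COLOR_BGR2HSV)
    lo,hi={"blue":((105,120,40),(130,255,255)),"orange":((3,110,60),(18,255,255)),"black":((0,0,0),(180,255,28))}[col]
    m=cv2.inRange(h,lo,hi); k=np.zeros_like(m); x0,y0,x1,y1=win; k[y0:y1,x0:x1]=255
    n,l,st,ce=cv2.connectedComponentsWithStats(m&k)
    return [(st[i,4],ce[i]) for i in range(1,n) if st[i,4]>=amin]
E
python3 - <<'E'
from h import *
for n,w in(("scene",(255,220,360,330)),("top",(295,180,385,270))):
    c=bot.read_camera(n)
    for col,z in(("blue",.09),("orange",.081),("black",.1)):
        for a,p in blobs(c,col,w):print(n,col,a,p.round(1),ray(c,p,z)[0].round(4))
    x0,y0,x1,y1=w
    cv2.imwrite(f"pics/c_{n}.png",cv2.resize(c["pixels"][y0:y1,x0:x1],None,fx=5,fy=5,interpolation=cv2.INTER_CUBIC))
i=[cv2.resize(cv2.imread(f"pics/c_{n}.png"),(400,400)) for n in("scene","top")]
cv2.imwrite("pics/cc.png",np.clip(np.hstack(i)*1.6,0,255).astype(np.uint8))
E
```

```text
scene blue 85 [325.4 251.3] [0.569  0.0016 0.09  ]
scene blue 92 [289.  266.3] [0.4826 0.0175 0.09  ]
scene orange 7 [296.9 246.3] [0.5349 0.0566 0.081 ]
scene orange 20 [290.4 286. ] [ 0.4575 -0.019   0.081 ]
scene orange 13 [286.3 292.1] [ 0.4415 -0.026   0.081 ]
scene black 309 [307.5 260.6] [ 0.5173 -0.0006  0.1   ]
scene black 104 [281.8 306.6] [ 0.405 -0.059  0.1  ]
top blue 32 [343.4 204.3] [0.5675 0.0033 0.09  ]
top blue 39 [337.9 239.3] [0.4822 0.019  0.09  ]
top orange 6 [349.5 254. ] [ 0.4472 -0.0094  0.081 ]
top black 227 [340.2 222.6] [0.5213 0.0138 0.1   ]
top black 16 [350.1 261.4] [ 0.4283 -0.0073  0.1   ]
```

View pics/cc.png

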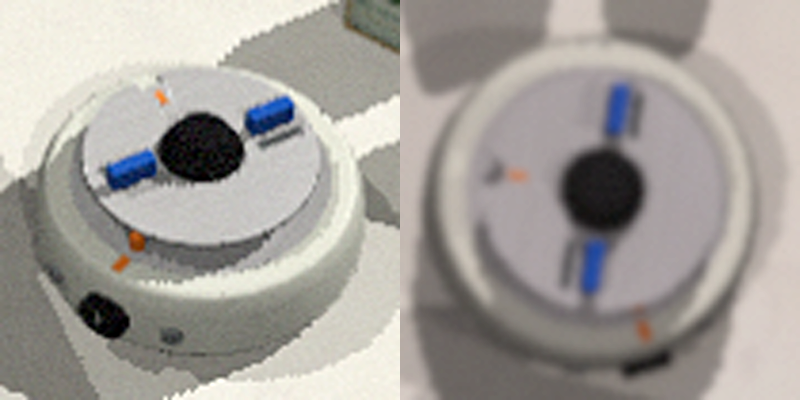

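Run:
```python
from h import *
W={"scene":(255,220,360,330),"top":(295,180,385,270)}
c={n:bot.read_camera(n) for n in W}
C=np.array([.525,.010])
for n in c:
    for col,z in(("blue",.089),("orange",.071),("orange",.081),("orange",.0605)):
        for a,p in blobs(c[n],col,W[n],2):
            X=ray(c[n],p,z)[0][:2]-C;print(n,col,a,z,X.round(4),np.hypot(*X).round(4),np.degrees(np.arctan2(X[1],X[0])).round(1))
w=bot.read_camera("wrist");print((-w["R"].T@w["t"]).round(3),w["R"].round(2))
```

```text
scene blue 83 0.089 [ 0.0446 -0.0076] 0.0453 -9.7
scene blue 91 0.089 [-0.0418  0.0079] 0.0425 169.2
scene orange 2 0.071 [0.1419 0.0298] 0.145 11.9
scene orange 7 0.071 [0.0154 0.0533] 0.0555 73.9
scene orange 19 0.071 [-0.0631 -0.0235] 0.0673 -159.6
scene orange 13 0.071 [-0.079  -0.0302] 0.0846 -159.1
scene orange 2 0.081 [0.135  0.0233] 0.137 9.8
scene orange 7 0.081 [0.0099 0.0466] 0.0476 78.0
scene orange 19 0.081 [-0.0677 -0.0293] 0.0738 -156.6
scene orange 13 0.081 [-0.0835 -0.036 ] 0.0909 -156.7
scene orange 2 0.0605 [0.1492 0.0366] 0.1536 13.8
scene orange 7 0.0605 [0.0212 0.0604] 0.064 70.7
scene orange 19 0.0605 [-0.0582 -0.0173] 0.0607 -163.5
scene orange 13 0.0605 [-0.0744 -0.0241] 0.0782 -162.1
top blue 32 0.089 [ 0.0427 -0.0068] 0.0432 -9.1
top blue 40 0.089 [-0.0427  0.009 ] 0.0437 168.1
top orange 6 0.071 [-0.0771 -0.0209] 0.0799 -164.8
top orange 6 0.081 [-0.0778 -0.0194] 0.0802 -166.0
top orange 6 0.0605 [-0.0763 -0.0226] 0.0795 -163.5
[0.212 0.644 0.373] [[ 0.4   0.92  0.  ]
 [ 0.88 -0.39  0.26]
 [ 0.24 -0.11 -0.96]]
```

Call:
play_rows(steps=[-0.03,-0.03,0,0.1,-0.08,-0.08,0,0.28,-0.13,-0.13,0,0.46,-0.18,-0.18,0,0.64,-0.23,-0.23,0,0.82,-0.28,-0.28,0,1.0,-0.32,-0.33,0,1.18,-0.36,-0.37,0,1.36,-0.4,-0.41,0,1.54,-0.431,-0.441,0,1.72], jaw=255, grip_force=20)

```text
time: 1.6
tool_pos: [0.485, 0.0496, 0.2207]
tcp_rot: [2.756, 1.507, 0.002]
wrist_force: [1.4, 0.3, -0.4]
width: -0.0
grip_force: 0.0
```

Call:
play_rows(steps=[0,0,0,0.09,0,0,0,0.09,0,0,0,0.09,0,0,0,0.09])

```text
time: 2.1
tool_pos: [0.4843, 0.0524, 0.2202]
tcp_rot: [-2.815, -1.394, -0.0]
wrist_force: [-0.3, 0.9, -0.2]
width: 0.0
grip_force: 0.0
```

```bash
cat >> h.py <<'E'
def st():
    from scipy.spatial.transform import Rotation as R
    s=bot.read_state();M=R.from_rotvec(s["tcp_rot"]).as_matrix()
    print("t",round(float(s["time"]),2),"p",np.round(s["tool_pos"],4),"yang",np.degrees(np.arctan2(M[1,1],M[0,1])).round(1),"x",M[:,0].round(3),"y",M[:,1].round(3),"F",np.round(s["wrist_force"],1),"w",round(float(s["width"]),3),"q",np.round(s["q"],2))
    return s,M
def totool(M,d): print("tool shift",(M.T@np.array(d)).round(4))
E
python3 - <<'E'
from h import *
s,M=st();totool(M,[.4885-s["tool_pos"][0],.0396-s["tool_pos"][1],0])
w=bot.read_camera("wrist");cv2.imwrite("pics/w1.png",w["pixels"])
for col,z in(("blue",.089),("orange",.081),("orange",.072),("orange",.0605)):
    for a,p in blobs(w,col,(0,0,560,420),15):
        X=ray(w,p,z)[0][:2];d=X-[.525,.01];print(col,z,a,p.round(),X.round(4),np.hypot(*d).round(4),np.degrees(np.arctan2(d[1],d[0])).round(1))
E
```

```text
t 2.1 p [0.4843 0.0524 0.2202] yang -37.3 x [0.606 0.795 0.   ] y [ 0.795 -0.606 -0.   ] F [-0.3  0.9 -0.2] w 0.0 q [ 0.06 -0.1   1.99  0.    1.25  0.71]
tool shift [-0.0076  0.0111 -0.    ]
blue 0.089 382 [399. 192.] [ 0.5695 -0.0006] 0.0457 -13.4
blue 0.089 334 [305. 236.] [0.4819 0.0158] 0.0435 172.4
orange 0.081 41 [326. 164.] [0.5337 0.0554] 0.0462 79.2
orange 0.081 66 [ 11. 198.] [0.2949 0.2005] 0.2987 140.4
orange 0.081 1458 [ 27. 253.] [0.2659 0.1568] 0.2978 150.5
orange 0.081 33 [ 45. 253.] [0.2791 0.1468] 0.2814 150.9
orange 0.081 16 [ 53. 256.] [0.2824 0.1395] 0.275 151.9
orange 0.081 81 [  5. 269.] [0.2373 0.1581] 0.3236 152.8
orange 0.072 41 [326. 164.] [0.5339 0.0539] 0.0448 78.5
orange 0.072 66 [ 11. 198.] [0.2878 0.2034] 0.3061 140.8
orange 0.072 1458 [ 27. 253.] [0.2579 0.1584] 0.3055 151.0
orange 0.072 33 [ 45. 253.] [0.2716 0.1481] 0.2886 151.4
orange 0.072 16 [ 53. 256.] [0.275  0.1406] 0.2821 152.4
orange 0.072 81 [  5. 269.] [0.2285 0.1598] 0.3322 153.2
orange 0.0605 41 [326. 164.] [0.5343 0.052 ] 0.043 77.6
orange 0.0605 66 [ 11. 198.] [0.2788 0.2072] 0.3155 141.3
orange 0.0605 1458 [ 27. 253.] [0.2477 0.1604] 0.3155 151.5
orange 0.0605 33 [ 45. 253.] [0.2619 0.1498] 0.2979 152.0
orange 0.0605 16 [ 53. 256.] [0.2654 0.142 ] 0.2912 153.0
orange 0.0605 81 [  5. 269.] [0.2172 0.1619] 0.3432 153.7
```

View pics/w1.png

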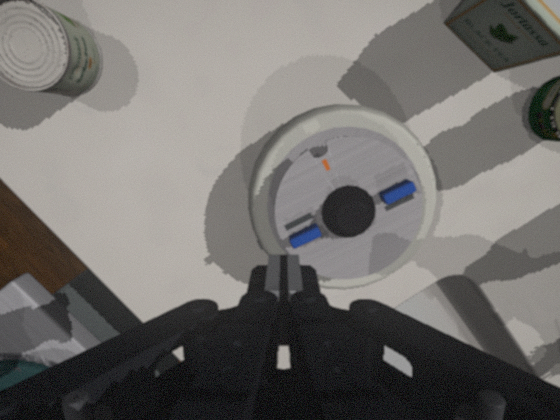

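Call:
play_rows(steps=[-0.008,0.012,0,0,-0.008,0.012,0.03,0,-0.008,0.012,0.06,0,-0.008,0.012,0.085,0,-0.008,0.012,0.1,0,-0.008,0.012,0.107,0,-0.008,0.012,0.112,0,-0.008,0.012,0.114,0,-0.008,0.012,0.114,0])

```text
time: 3.28
tool_pos: [0.4896, 0.0379, 0.1067]
tcp_rot: [2.817, 1.39, 0.001]
wrist_force: [0.2, -0.4, -0.4]
width: 0.003
grip_force: 0.0
```

Run:
```python
from h import *
s,M=st()
C=np.array([.5255,.009]);p=s["tool_pos"][:2]
d=p-C;print(np.hypot(*d),np.degrees(np.arctan2(d[1],d[0])))
# relative arc rows: rotate tool about C by k*5deg CCW, r=47
for lab,n0 in(("a",0),):
    for k in range(0,25):
        a=np.radians(5*k);R2=np.array([[np.cos(a),-np.sin(a)],[np.sin(a),np.cos(a)]])
        t=C+R2@d-p;v=M.T@np.r_[t,0];print(5*k,v[:2].round(4),round(-a,4))
        
c=bot.read_camera("scene");cv2.imwrite("pics/s2.png",cv2.resize(c["pixels"][180:340,220:400],None,fx=3.5,fy=3.5))
```

```text
t 3.27 p [0.4896 0.0379 0.1067] yang -37.5 x [0.608 0.794 0.001] y [ 0.794 -0.608  0.001] F [ 0.2 -0.4 -0.4] w 0.003 q [ 0.03  0.02  2.11 -0.    1.02  0.68]
0.04606864051499841 141.15456302229896
0 [0. 0.] -0.0
5 [-0.004   0.0001] -0.0873
10 [-0.008   0.0005] -0.1745
15 [-0.012   0.0013] -0.2618
20 [-0.0158  0.0024] -0.3491
25 [-0.0196  0.0038] -0.4363
30 [-0.0232  0.0056] -0.5236
35 [-0.0266  0.0077] -0.6109
40 [-0.0299  0.0101] -0.6981
45 [-0.0329  0.0127] -0.7854
50 [-0.0357  0.0156] -0.8727
55 [-0.0382  0.0187] -0.9599
60 [-0.0404  0.0221] -1.0472
65 [-0.0424  0.0256] -1.1345
70 [-0.044   0.0293] -1.2217
75 [-0.0453  0.0331] -1.309
80 [-0.0463  0.037 ] -1.3963
85 [-0.0469  0.0409] -1.4835
90 [-0.0472  0.0449] -1.5708
95 [-0.0471  0.049 ] -1.6581
100 [-0.0467  0.053 ] -1.7453
105 [-0.0459  0.0569] -1.8326
110 [-0.0448  0.0608] -1.9199
115 [-0.0433  0.0645] -2.0071
120 [-0.0415  0.0681] -2.0944
```

View pics/s2.png

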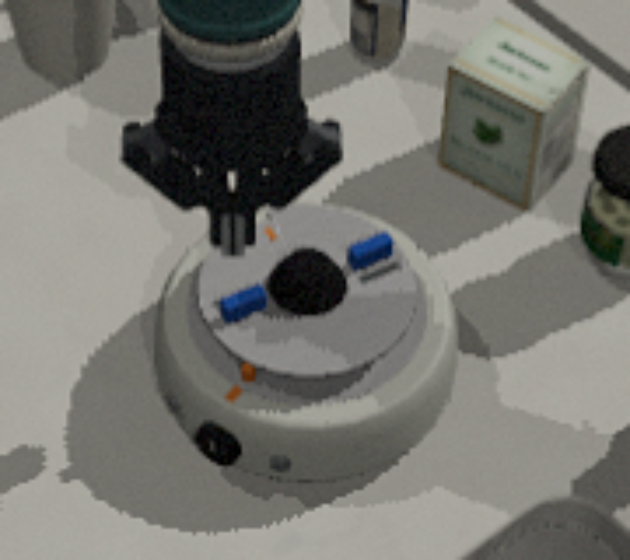

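Call:
play_rows(steps=[-0.004,0,0,-0.087,-0.008,0.0005,0,-0.175,-0.012,0.0013,0,-0.262,-0.0158,0.0024,0,-0.349,-0.0196,0.0038,0,-0.436,-0.0232,0.0056,0,-0.524,-0.0266,0.0077,0,-0.611,-0.0299,0.0101,0,-0.698,-0.0329,0.0127,0,-0.785,-0.0357,0.0156,0,-0.873])

```text
time: 4.58
tool_pos: [0.4802, -0.0001, 0.1068]
tcp_rot: [1.961, 2.453, 0.001]
wrist_force: [-0.4, 0.6, -0.5]
width: 0.002
grip_force: 0.0
```

```bash
cat >> h.py <<'E'
C=np.array([.5255,.009])
def ang(n,win):
    c=bot.read_camera(n)
    for col,z in(("blue",.089),("orange",.081),("orange",.071),("orange",.0605)):
        for a,p in blobs(c,col,win,3):
            d=ray(c,p,z)[0][:2]-C
            if np.hypot(*d)<.1: print(n,col,z,a,p.round(),d.round(4),np.hypot(*d).round(4),np.degrees(np.arctan2(d[1],d[0])).round(1))
    return c
E
python3 - <<'E'
from h import *
s,M=st();d=s["tool_pos"][:2]-C;print(np.hypot(*d),np.degrees(np.arctan2(d[1],d[0])))
ang("scene",(255,220,360,330))
ang("top",(295,180,385,270))
E
```

```text
t 4.58 p [ 4.802e-01 -1.000e-04  1.068e-01] yang 12.7 x [-0.22   0.975 -0.   ] y [0.975 0.22  0.001] F [-0.4  0.6 -0.5] w 0.002 q [-0.05 -0.    2.13 -0.    1.02 -0.27]
0.04617069100725281 -168.66691059069473
scene blue 0.089 85 [325. 251.] [ 0.0441 -0.0068] 0.0446 -8.8
scene blue 0.089 69 [288. 267.] [-0.0457  0.0087] 0.0465 169.2
scene orange 0.081 19 [290. 286.] [-0.0682 -0.0283] 0.0738 -157.4
scene orange 0.081 13 [286. 292.] [-0.084 -0.035] 0.091 -157.4
scene orange 0.071 19 [290. 286.] [-0.0636 -0.0225] 0.0674 -160.5
scene orange 0.071 13 [286. 292.] [-0.0795 -0.0292] 0.0847 -159.9
scene orange 0.0605 19 [290. 286.] [-0.0587 -0.0163] 0.0609 -164.5
scene orange 0.0605 13 [286. 292.] [-0.0749 -0.0231] 0.0784 -162.9
top blue 0.089 40 [338. 239.] [-0.0436  0.0098] 0.0447 167.3
```

Run:
```python
from h import *
c=bot.read_camera("scene");cv2.imwrite("pics/s3.png",cv2.resize(c["pixels"][180:340,220:400],None,fx=3.5,fy=3.5))
```

```text
(no output)
```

View pics/s3.png

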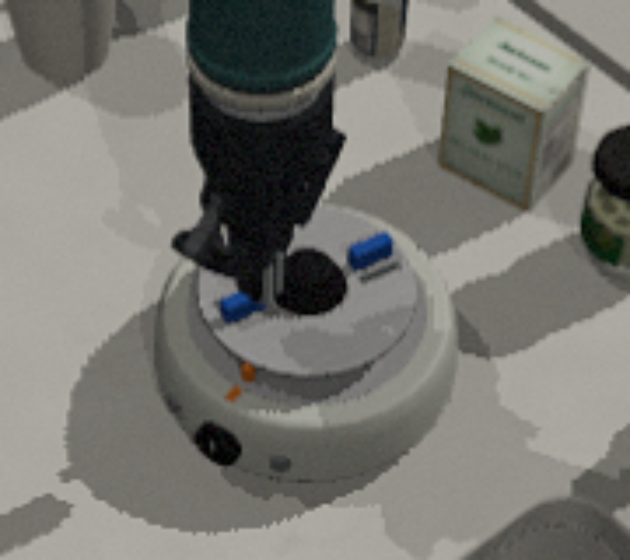

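Run:
```python
from h import *
c=bot.read_camera("scene")
s=bot.read_state();p=s["tool_pos"]
for z in(.08,.09,.1,.11):print(z,proj(c,[p[0],p[1],z]).round(1))
X=ray(c,[298.5,267],.1)[0];print(X)
t=bot.read_camera("top")
print(proj(t,[p[0],p[1],.1]),proj(c,[.5255,.009,.101]),ray(c,[307.5,259],.097))
im=np.clip(np.hstack([cv2.resize(t["pixels"][180:270,295:385],(400,400),interpolation=cv2.INTER_CUBIC),cv2.resize(bot.read_camera("wrist")["pixels"][100:380,140:420],(400,400))])*1.5,0,255).astype(np.uint8)
cv2.imwrite("pics/m.png",im)
```

```text
0.08 [[293.2 275. ]]
0.09 [[293.3 272. ]]
0.1 [[293.3 269. ]]
0.11 [[293.3 265.9]]
[ 0.49182654 -0.00243555  0.1       ]
[[346.38133086 239.6556449 ]] [[307.60233776 255.58241063]] [[0.52160498 0.00446797 0.097     ]]
```

View pics/m.png

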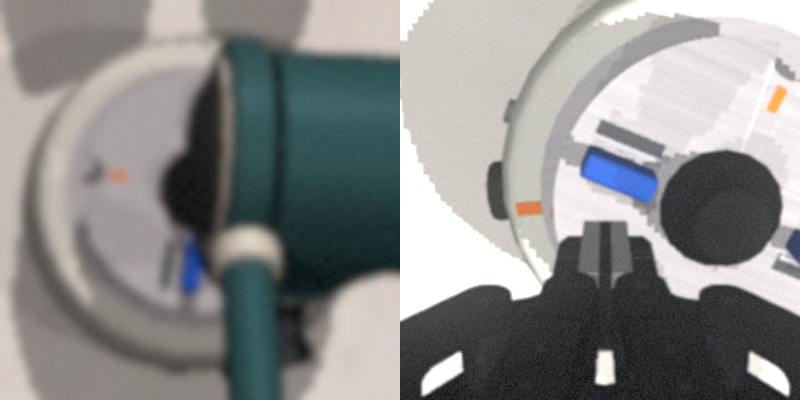

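Run:
```python
from h import *
s,M=st();p=s["tool_pos"];w=bot.read_camera("wrist");c=bot.read_camera("scene")
for x in(-.011,0,.011):
  for h in(0,.005,.017):
    print(x,h,proj(w,[p+M@[x,-.0145,h],p+M@[x,.0145,h]]).round(0).tolist(),proj(c,[p+M@[x,-.0145,h],p+M@[x,.0145,h]]).round(0).tolist())
g=cv2.cvtColor(w["pixels"],cv2.COLOR_BGR2GRAY);print(g[240:310:4,284]);print(g[270,255:320:2])
```

```text
t 4.88 p [4.800e-01 2.000e-04 1.064e-01] yang 12.5 x [-0.216  0.976 -0.   ] y [0.976 0.216 0.   ] F [ 0.5 -0.9  0.4] w 0.001 q [-0.05 -0.    2.13  0.    1.02 -0.27]
-0.011 0 [[253.0, 283.0], [311.0, 283.0]] [[293.0, 274.0], [302.0, 265.0]]
-0.011 0.005 [[254.0, 278.0], [311.0, 278.0]] [[293.0, 276.0], [302.0, 267.0]]
-0.011 0.017 [[256.0, 269.0], [309.0, 269.0]] [[293.0, 279.0], [302.0, 271.0]]
0 0 [[253.0, 262.0], [312.0, 262.0]] [[289.0, 271.0], [298.0, 263.0]]
0 0.005 [[254.0, 258.0], [311.0, 258.0]] [[289.0, 273.0], [298.0, 264.0]]
0 0.017 [[256.0, 250.0], [309.0, 250.0]] [[289.0, 277.0], [298.0, 268.0]]
0.011 0 [[252.0, 241.0], [312.0, 241.0]] [[285.0, 269.0], [294.0, 260.0]]
0.011 0.005 [[253.0, 238.0], [312.0, 238.0]] [[285.0, 270.0], [293.0, 262.0]]
0.011 0.017 [[255.0, 230.0], [310.0, 230.0]] [[285.0, 274.0], [293.0, 265.0]]
[162 161 158 159  40  44  35  45  40  39  38  29  39  44  37  37  39  33]
[ 41  43  44  39  41  48  71  75  75  75  72  75  64  44  37  40  48  72
  73  69  67  76  69  44  34  44  33  41  38  37  90 152 160]
```

Call:
play_rows(steps=[0,0,-0.012,0,0,0,-0.025,0,0.007,0.003,-0.025,0.175,0.014,0.006,-0.025,0.35,0.021,0.01,-0.025,0.524,0.028,0.0135,-0.025,0.7,0.0347,0.0175,-0.025,0.873,0.0347,0.0175,-0.015,0.873,0.0347,0.0175,0,0.873,0.0347,0.0175,0.006,0.873])

```text
time: 6.22
tool_pos: [0.4879, 0.0374, 0.0983]
tcp_rot: [-2.815, -1.391, 0.004]
wrist_force: [0.7, -0.5, 0.3]
width: 0.001
grip_force: 0.0
```

Call:
play_rows(steps=[0,0,0.002,0,0,0,0.004,0,0,0,0.006,0,0,0,0.006,0])

```text
time: 6.72
tool_pos: [0.4895, 0.0377, 0.0943]
tcp_rot: [2.817, 1.39, 0.0]
wrist_force: [-0.7, 0.4, -0.4]
width: -0.003
grip_force: 0.0
```

Run:
```python
from h import *
s,M=st();d=s["tool_pos"][:2]-C;print(np.hypot(*d),np.degrees(np.arctan2(d[1],d[0])))
c=bot.read_camera("scene")["pixels"][230:300,260:340];w=bot.read_camera("wrist")["pixels"][130:300,190:400]
cv2.imwrite("pics/m2.png",np.clip(np.hstack([cv2.resize(c,(400,350),interpolation=cv2.INTER_CUBIC),cv2.resize(w,(400,350))])*1.5,0,255).astype(np.uint8))
```

```text
t 6.72 p [0.4895 0.0377 0.0943] yang -37.5 x [0.608 0.794 0.   ] y [ 0.794 -0.608  0.   ] F [-0.7  0.4 -0.4] w -0.003 q [ 0.03  0.03  2.12 -0.    0.99  0.68]
0.046071687199918505 141.45997692764325
```

View pics/m2.png

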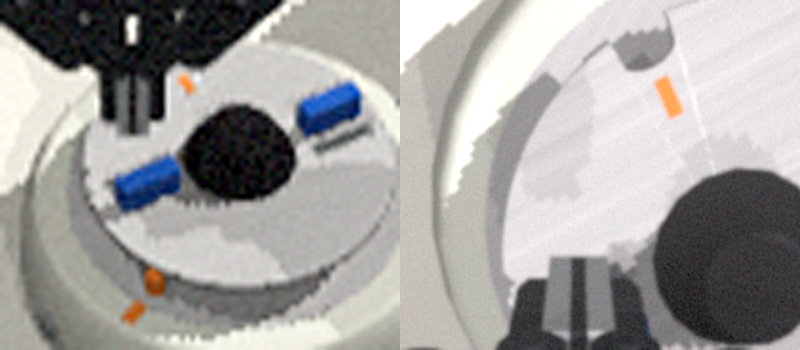

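Call:
play_rows(steps=[-0.004,0,0,-0.087,-0.008,0.0005,0,-0.175,-0.012,0.0013,0,-0.262,-0.0158,0.0024,0,-0.349,-0.0196,0.0038,0,-0.436,-0.0232,0.0056,0,-0.524])

```text
time: 7.58
tool_pos: [0.4798, 0.0158, 0.0944]
tcp_rot: [2.358, 2.076, 0.0]
wrist_force: [-0.2, -0.5, -0.2]
width: -0.001
grip_force: 0.0
```

Run:
```python
from h import *
s,M=st();d=s["tool_pos"][:2]-C;print(np.hypot(*d),np.degrees(np.arctan2(d[1],d[0])))
ang("scene",(255,220,360,330))
```

```text
t 7.58 p [0.4798 0.0158 0.0944] yang -7.3 x [0.127 0.992 0.   ] y [ 0.992 -0.127  0.   ] F [-0.2 -0.5 -0.2] w -0.001 q [-0.02  0.01  2.14 -0.    0.99  0.11]
0.04618915996289482 171.54630451200393
scene blue 0.089 85 [325. 251.] [ 0.0441 -0.0068] 0.0446 -8.8
scene blue 0.089 69 [289. 267.] [-0.0445  0.0076] 0.0451 170.3
scene orange 0.081 20 [290. 286.] [-0.068 -0.028] 0.0735 -157.6
scene orange 0.081 13 [286. 292.] [-0.084 -0.035] 0.091 -157.4
scene orange 0.071 20 [290. 286.] [-0.0633 -0.0221] 0.0671 -160.7
scene orange 0.071 13 [286. 292.] [-0.0795 -0.0292] 0.0847 -159.9
scene orange 0.0605 20 [290. 286.] [-0.0585 -0.0159] 0.0606 -164.8
scene orange 0.0605 13 [286. 292.] [-0.0749 -0.0231] 0.0784 -162.9
```

Run:
```python
from h import *
s,M=st();p=s["tool_pos"];w=bot.read_camera("wrist");c=bot.read_camera("scene");t=bot.read_camera("top")
for h in(-.02,-.01,0,.01,.017):
    q=[p+M@[x,y,h] for x in(-.011,.011) for y in(-.0145,.0145)]
    print(h,proj(w,q).round(0).tolist(),proj(c,q).round(0).tolist())
R=w["R"]@M;print((w["R"]@p+w["t"]).round(4)) 
a=c["pixels"][235:285,265:315];b=w["pixels"][200:330,210:360]
cv2.imwrite("pics/m3.png",np.clip(np.hstack([cv2.resize(a,(400,400),interpolation=cv2.INTER_NEAREST),cv2.resize(b,(400,400))])*1.8,0,255).astype(np.uint8))
```

```text
t 7.62 p [0.4797 0.0155 0.0944] yang -7.1 x [ 0.124  0.992 -0.   ] y [ 0.992 -0.124  0.   ] F [ 0.3 -1.1 -0.6] w 0.001 q [-0.02  0.01  2.14 -0.    0.99  0.11]
-0.02 [[249.0, 304.0], [315.0, 304.0], [248.0, 257.0], [316.0, 257.0]] [[285.0, 267.0], [297.0, 261.0], [280.0, 259.0], [292.0, 254.0]]
-0.01 [[251.0, 293.0], [313.0, 293.0], [250.0, 249.0], [314.0, 249.0]] [[285.0, 270.0], [297.0, 264.0], [280.0, 262.0], [292.0, 257.0]]
0 [[253.0, 283.0], [311.0, 283.0], [252.0, 241.0], [312.0, 241.0]] [[285.0, 273.0], [297.0, 267.0], [280.0, 265.0], [292.0, 260.0]]
0.01 [[255.0, 274.0], [309.0, 274.0], [254.0, 235.0], [310.0, 235.0]] [[285.0, 276.0], [297.0, 270.0], [280.0, 268.0], [292.0, 263.0]]
0.017 [[256.0, 269.0], [309.0, 269.0], [255.0, 231.0], [309.0, 231.0]] [[285.0, 278.0], [297.0, 272.0], [280.0, 271.0], [292.0, 265.0]]
[-0.0006  0.0232  0.1653]
```

View pics/m3.png

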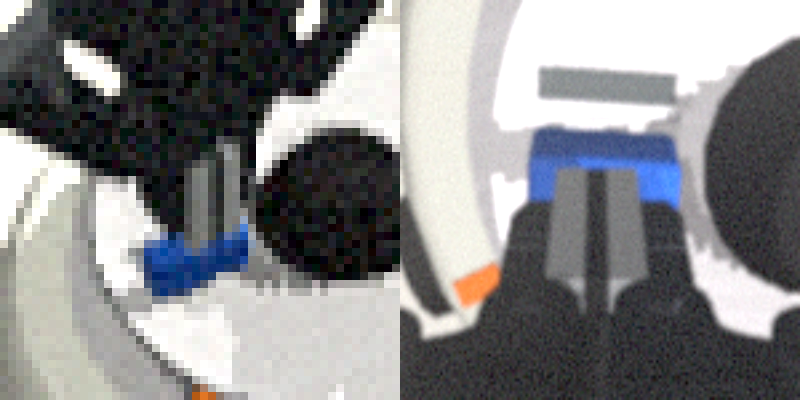

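Call:
play_rows(steps=[0,0,-0.005,0,0.006,0.001,-0.006,0.13,0.012,0.003,-0.006,0.26,0.018,0.005,-0.006,0.39,0.0235,0.007,-0.006,0.524,0.0235,0.007,0,0.524,0.0235,0.007,0.008,0.524,0.0235,0.007,0.012,0.524,0.0235,0.007,0.014,0.524,0.0235,0.007,0.014,0.524])

```text
time: 9.02
tool_pos: [0.4895, 0.0382, 0.0799]
tcp_rot: [-2.817, -1.39, 0.001]
wrist_force: [0.3, -0.0, 0.0]
width: 0.0
grip_force: 0.0
```

Call:
play_rows(steps=[0,0,0.002,0,0,0,0.004,0,0,0,0.006,0,0,0,0.006,0])

```text
time: 9.52
tool_pos: [0.4895, 0.0383, 0.0739]
tcp_rot: [-2.817, -1.39, 0.001]
wrist_force: [-0.1, 0.3, -0.0]
width: -0.0
grip_force: 0.0
```

Run:
```python
from h import *
s,M=st();d=s["tool_pos"][:2]-C;print(np.hypot(*d),np.degrees(np.arctan2(d[1],d[0])))
p=s["tool_pos"];c=ang("scene",(255,220,360,330))
g=cv2.cvtColor(c["pixels"],cv2.COLOR_BGR2GRAY)
for h in(-.02,-.01,0):print(h,proj(c,[p+M@[-.011,y,h] for y in(-.008,0,.008)]).round(0).tolist())
print(g[240:272:1,278:296:2])
```

```text
t 9.53 p [0.4895 0.0383 0.0739] yang -37.5 x [ 0.608  0.794 -0.   ] y [ 0.794 -0.608 -0.   ] F [-0.1  0.3 -0. ] w -0.0 q [0.03 0.06 2.13 0.   0.95 0.68]
0.04646576348394554 140.88028909895223
scene blue 0.089 85 [325. 251.] [ 0.0441 -0.0068] 0.0446 -8.8
scene blue 0.089 94 [289. 266.] [-0.0425  0.0091] 0.0434 167.9
scene orange 0.081 20 [290. 286.] [-0.068  -0.0279] 0.0736 -157.7
scene orange 0.081 13 [286. 292.] [-0.084 -0.035] 0.091 -157.4
scene orange 0.071 20 [290. 286.] [-0.0634 -0.0221] 0.0672 -160.8
scene orange 0.071 13 [286. 292.] [-0.0795 -0.0292] 0.0847 -159.9
scene orange 0.0605 20 [290. 286.] [-0.0586 -0.0159] 0.0607 -164.8
scene orange 0.0605 13 [286. 292.] [-0.0749 -0.0231] 0.0784 -162.9
-0.02 [[282.0, 262.0], [286.0, 262.0], [289.0, 261.0]]
-0.01 [[282.0, 265.0], [286.0, 265.0], [289.0, 264.0]]
0 [[282.0, 268.0], [286.0, 268.0], [289.0, 267.0]]
[[ 28   5  15  12 130  17  17  10  11]
 [ 18  11  23   0 166  21  14   8  16]
 [ 23   7  18   2 153  13  17  25  19]
 [ 21  13  22   1 165   5  10  23  18]
 [  9   6  23   0 136   0   4  10  17]
 [ 20  10  11   2  12   7   5  1
[... 321 characters left out ...]
127  36  11  73   7  73   8   8 140]
 [122  31  13  76  19  74  18  16 139]
 [130  42   9  72  18  74  29  18 141]
 [131  40   8  74   8  70  16  15 140]
 [139  42   6  76  10  73  16   0 131]
 [123  45   4  75  15  74  14  65 125]
 [ 90  82  51  72   7  74  63 108 116]
 [ 90  99  73  69  16  74  97  95  93]
 [ 96  94  89  68  18  59  80  56  54]
 [ 94  92  96  68  37  47  48  58  56]
 [ 94  94  93  59  51  53  58  55  49]
 [ 95  98  73  55  57  55  62  41  28]
 [ 94  84  34  47  54  51  40  31  37]
 [ 93  78  48  40  55  43  33  32  22]
 [ 90  90  64  26  43  34  30  16  31]
 [104 125 126  32  30  24  18  98  96]
 [ 90 147 129  25  29  32  52 122 120]
 [ 61 125  91  37  33  55 102 122 119]]
```

Call:
play_rows(steps=[0,0,0.002,0,-0.004,0,0.002,-0.087,-0.008,0.0005,0.002,-0.175,-0.012,0.0013,0.002,-0.262,-0.0158,0.0024,0.002,-0.349,-0.0196,0.0038,0.002,-0.436,-0.0232,0.0056,0.002,-0.524])

```text
time: 10.45
tool_pos: [0.4799, 0.0167, 0.0721]
tcp_rot: [-2.358, -2.075, -0.001]
wrist_force: [0.3, 1.4, 0.1]
width: -0.001
grip_force: 0.7
```

Run:
```python
from h import *
s,M=st();d=s["tool_pos"][:2]-C;print(np.hypot(*d),np.degrees(np.arctan2(d[1],d[0])))
ang("scene",(255,220,360,330))
for k in range(5,55,5):
        a=np.radians(k);R2=np.array([[np.cos(a),-np.sin(a)],[np.sin(a),np.cos(a)]])
        print(k,(M.T@np.r_[R2@d-d,0])[:2].round(4))
```

```text
t 10.45 p [0.4799 0.0167 0.0721] yang -7.3 x [0.127 0.992 0.001] y [ 0.992 -0.127 -0.   ] F [0.3 1.4 0.1] w -0.001 q [-0.02  0.04  2.15  0.    0.95  0.11]
0.04624183370201104 170.36676120974963
scene blue 0.089 74 [320. 246.] [0.0434 0.0117] 0.0449 15.0
scene blue 0.089 86 [295. 271.] [-0.041  -0.0087] 0.0419 -168.1
scene orange 0.081 19 [290. 286.] [-0.0682 -0.0283] 0.0738 -157.4
scene orange 0.081 13 [286. 292.] [-0.084 -0.035] 0.091 -157.4
scene orange 0.071 19 [290. 286.] [-0.0636 -0.0225] 0.0674 -160.5
scene orange 0.071 13 [286. 292.] [-0.0795 -0.0292] 0.0847 -159.9
scene orange 0.0605 19 [290. 286.] [-0.0587 -0.0163] 0.0609 -164.5
scene orange 0.0605 13 [286. 292.] [-0.0749 -0.0231] 0.0784 -162.9
5 [-0.004  0.   ]
10 [-0.0081  0.0004]
15 [-0.012   0.0011]
20 [-0.0159  0.0021]
25 [-0.0197  0.0035]
30 [-0.0234  0.0052]
35 [-0.0268  0.0073]
40 [-0.0301  0.0096]
45 [-0.0332  0.0122]
50 [-0.0361  0.0151]
```

Call:
play_rows(steps=[-0.004,0,0,-0.087,-0.0081,0.0004,0,-0.175,-0.012,0.0011,0,-0.262,-0.0159,0.0021,0,-0.349,-0.0197,0.0035,0,-0.436,-0.0234,0.0052,0,-0.524,-0.0268,0.0073,0,-0.611,-0.0301,0.0096,0,-0.698,-0.0332,0.0122,0,-0.785,-0.0361,0.0151,0,-0.873])

```text
time: 11.75
tool_pos: [0.49, -0.021, 0.072]
tcp_rot: [-1.261, -2.876, -0.0]
wrist_force: [-0.6, 1.0, -0.1]
width: 0.001
grip_force: 0.6
```

Run:
```python
from h import *
s,M=st();d=s["tool_pos"][:2]-C;print(np.hypot(*d),np.degrees(np.arctan2(d[1],d[0])))
ang("scene",(255,220,360,330))
d=d*.0462/np.hypot(*d)
for k in range(5,55,5):
        a=np.radians(k);R2=np.array([[np.cos(a),-np.sin(a)],[np.sin(a),np.cos(a)]])
        print(k,(M.T@np.r_[R2@d-d,0])[:2].round(4))
```

```text
t 11.75 p [ 0.49  -0.021  0.072] yang 42.6 x [-0.678  0.736  0.001] y [ 0.736  0.678 -0.   ] F [-0.6  1.  -0.1] w 0.001 q [-0.09  0.06  2.13  0.    0.95 -0.84]
0.04644654465353681 -139.77903387739187
scene blue 0.089 64 [313. 275.] [-0.0176 -0.0381] 0.042 -114.8
scene orange 0.081 6 [286. 265.] [-0.041   0.0218] 0.0465 152.0
scene orange 0.081 20 [290. 286.] [-0.068 -0.028] 0.0735 -157.6
scene orange 0.081 13 [286. 292.] [-0.084 -0.035] 0.091 -157.4
scene orange 0.071 6 [286. 265.] [-0.0361  0.0283] 0.0459 141.9
scene orange 0.071 20 [290. 286.] [-0.0633 -0.0221] 0.0671 -160.7
scene orange 0.071 13 [286. 292.] [-0.0795 -0.0292] 0.0847 -159.9
scene orange 0.0605 6 [286. 265.] [-0.031   0.0351] 0.0468 131.4
scene orange 0.0605 20 [290. 286.] [-0.0585 -0.0159] 0.0606 -164.8
scene orange 0.0605 13 [286. 292.] [-0.0749 -0.0231] 0.0784 -162.9
5 [-0.004  0.   ]
10 [-0.008   0.0004]
15 [-0.012   0.0011]
20 [-0.0159  0.0021]
25 [-0.0197  0.0035]
30 [-0.0233  0.0052]
35 [-0.0268  0.0072]
40 [-0.0301  0.0095]
45 [-0.0332  0.0121]
50 [-0.0361  0.015 ]
```

Call:
play_rows(steps=[-0.004,0,0,-0.087,-0.008,0.0004,0,-0.175,-0.012,0.0011,0,-0.262,-0.0159,0.0021,0,-0.349,-0.0197,0.0035,0,-0.436,-0.0233,0.0052,0,-0.524,-0.0268,0.0072,0,-0.611,-0.0268,0.0072,0,-0.611])

```text
time: 12.8
tool_pos: [0.5136, -0.0361, 0.072]
tcp_rot: [-0.344, -3.122, 0.0]
wrist_force: [0.2, 0.6, -1.2]
width: -0.002
grip_force: 0.1
```

Run:
```python
from h import *
s,M=st();d=s["tool_pos"][:2]-C;print(np.hypot(*d),np.degrees(np.arctan2(d[1],d[0])))
ang("scene",(255,220,360,330))
ang("wrist",(0,0,560,420))
ang("top",(295,180,385,270))
```

```text
t 12.8 p [ 0.5136 -0.0361  0.072 ] yang 77.4 x [-0.976  0.218  0.   ] y [ 0.218  0.976 -0.   ] F [ 0.2  0.6 -1.2] w -0.002 q [-0.12  0.11  2.08 -0.    0.95 -1.47]
0.04664998313831165 -104.74732686725257
scene blue 0.089 80 [292. 248.] [-0.0052  0.0446] 0.0449 96.7
scene blue 0.089 7 [327. 275.] [ 0.0046 -0.0567] 0.0569 -85.3
scene orange 0.081 8 [292. 274.] [-0.0456 -0.0059] 0.046 -172.7
scene orange 0.081 21 [290. 286.] [-0.0678 -0.0276] 0.0733 -157.8
scene orange 0.081 13 [286. 292.] [-0.084 -0.035] 0.091 -157.4
scene orange 0.071 8 [292. 274.] [-0.0408  0.0003] 0.0408 179.6
scene orange 0.071 21 [290. 286.] [-0.0632 -0.0218] 0.0669 -161.0
scene orange 0.071 13 [286. 292.] [-0.0795 -0.0292] 0.0847 -159.9
scene orange 0.0605 8 [292. 274.] [-0.0357  0.0067] 0.0363 169.3
scene orange 0.0605 21 [290. 286.] [-0.0584 -0.0156] 0.0604 -165.1
scene orange 0.0605 13 [286. 292.] [-0.0749 -0.0231] 0.0784 -162.9
wrist blue 0.089 2015 [492. 249.] [-0.0054  0.0453] 0.0456 96.8
wrist blue 0.089 3 [507. 226.] [-0.0148  0.0521] 0.0542 105.8
wrist blue 0.089 5 [463. 240.] [-0.0121  0.0336] 0.0357 109
[... 274 characters left out ...]
.081 194 [353. 179.] [-0.047 -0.007] 0.0475 -171.5
wrist orange 0.071 279 [298. 120.] [-0.0762 -0.0247] 0.0801 -162.0
wrist orange 0.071 107 [313. 145.] [-0.0639 -0.0202] 0.067 -162.5
wrist orange 0.071 194 [353. 179.] [-0.045  -0.0053] 0.0453 -173.3
wrist orange 0.0605 279 [298. 120.] [-0.0762 -0.0243] 0.08 -162.3
wrist orange 0.0605 107 [313. 145.] [-0.0631 -0.0194] 0.066 -162.9
wrist orange 0.0605 194 [353. 179.] [-0.0428 -0.0035] 0.043 -175.3
top blue 0.089 35 [323. 225.] [-0.0072  0.0456] 0.0461 98.9
top orange 0.081 6 [350. 254.] [-0.0783 -0.0184] 0.0804 -166.8
top orange 0.071 6 [350. 254.] [-0.0776 -0.0199] 0.0801 -165.6
top orange 0.0605 6 [350. 254.] [-0.0768 -0.0216] 0.0797 -164.3
```

Call:
play_rows(steps=[-0.002,0,0,-0.044,-0.004,0.0001,0,-0.087,-0.006,0.0002,0,-0.131,-0.006,0.0002,0,-0.131,-0.006,0.0002,0,-0.131])

```text
time: 13.58
tool_pos: [0.5194, -0.0372, 0.0721]
tcp_rot: [-0.137, -3.138, 0.0]
wrist_force: [-1.2, -0.1, -0.7]
width: 0.001
grip_force: 0.4
```

Run:
```python
from h import *
s,M=st();d=s["tool_pos"][:2]-C;print(np.hypot(*d),np.degrees(np.arctan2(d[1],d[0])))
ang("scene",(255,220,360,330))
w=ang("wrist",(0,0,560,420))
for a,p in blobs(w,"black",(330,150,560,400),300):print(a,p)
cv2.imwrite("pics/w5.png",w["pixels"])
```

```text
t 13.57 p [ 0.5194 -0.0372  0.0721] yang 85.0 x [-0.996  0.087  0.   ] y [ 0.087  0.996 -0.   ] F [-1.2 -0.1 -0.7] w 0.001 q [-0.12  0.12  2.07 -0.    0.95 -1.6 ]
0.046644248591433665 -97.47344277276439
scene blue 0.089 79 [291. 249.] [-0.0109  0.044 ] 0.0453 103.9
scene blue 0.089 3 [328. 273.] [ 0.0099 -0.0558] 0.0566 -80.0
scene orange 0.081 6 [294. 275.] [-0.0438 -0.0111] 0.0452 -165.8
scene orange 0.081 23 [290. 286.] [-0.0674 -0.0274] 0.0727 -157.9
scene orange 0.081 13 [286. 292.] [-0.084 -0.035] 0.091 -157.4
scene orange 0.071 6 [294. 275.] [-0.0389 -0.005 ] 0.0392 -172.7
scene orange 0.071 23 [290. 286.] [-0.0627 -0.0215] 0.0663 -161.1
scene orange 0.071 13 [286. 292.] [-0.0795 -0.0292] 0.0847 -159.9
scene orange 0.0605 6 [294. 275.] [-0.0338  0.0014] 0.0338 177.7
scene orange 0.0605 23 [290. 286.] [-0.0579 -0.0153] 0.0599 -165.2
scene orange 0.0605 13 [286. 292.] [-0.0749 -0.0231] 0.0784 -162.9
wrist blue 0.089 1930 [492. 252.] [-0.0106  0.0443] 0.0455 103.4
wrist blue 0.089 39 [485. 236.] [-0.0178  0.041 ] 0.0447 113.5
wrist blue 0.089 3 [463. 247.] [-0.0138  0.0317] 0.0346 113.5
wrist orange 0.081 287 [318. 110.] [-0.0756 -0.0264] 0.0801 -160.8
wrist orange 0.081 294 [332. 142.] [-0.0624 -0.0213] 0.066 -161.2
wrist orange 0.081 193 [354. 179.] [-0.0458 -0.0126] 0.0475 -164.7
wrist orange 0.071 287 [318. 110.] [-0.0759 -0.0253] 0.08 -161.6
wrist orange 0.071 294 [332. 142.] [-0.0618 -0.0199] 0.0649 -162.2
wrist orange 0.071 193 [354. 179.] [-0.044  -0.0106] 0.0452 -166.5
wrist orange 0.0605 287 [318. 110.] [-0.0762 -0.0242] 0.08 -162.4
wrist orange 0.0605 294 [332. 142.] [-0.0611 -0.0185] 0.0639 -163.2
wrist orange 0.0605 193 [354. 179.] [-0.0421 -0.0085] 0.043 -168.6
1554 [366.45431145 383.42342342]
```

View pics/w5.png

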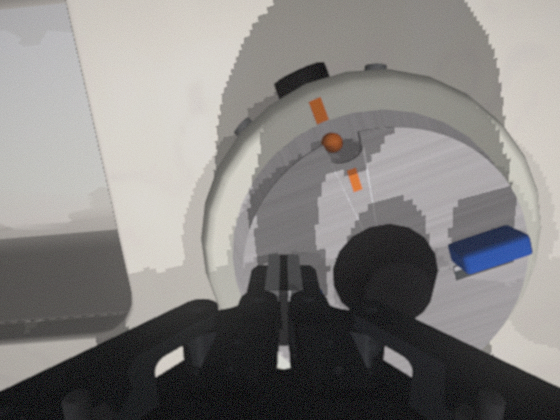

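Call:
play_rows(steps=[-0.0008,0,0,-0.017,-0.0016,0,0,-0.034,-0.0024,0,0,-0.052,-0.0024,0,0,-0.052,-0.0024,0,0,-0.052])

```text
time: 14.3
tool_pos: [0.5221, -0.0374, 0.0722]
tcp_rot: [0.053, 3.141, 0.0]
wrist_force: [-0.2, 0.7, 0.3]
width: -0.003
grip_force: 0.4
```

Run:
```python
from h import *
s,M=st()
w=ang("wrist",(0,0,560,420))
ang("scene",(255,220,360,330))
```

```text
t 14.3 p [ 0.5221 -0.0374  0.0722] yang 88.1 x [-0.999  0.034 -0.   ] y [0.034 0.999 0.   ] F [-0.2  0.7  0.3] w -0.003 q [-0.12  0.12  2.07  0.    0.95 -1.66]
wrist blue 0.089 1896 [492. 251.] [-0.013   0.0439] 0.0458 106.5
wrist blue 0.089 6 [463. 240.] [-0.0182  0.0306] 0.0356 120.8
wrist blue 0.089 5 [470. 238.] [-0.0191  0.0335] 0.0385 119.7
wrist blue 0.089 11 [458. 244.] [-0.0166  0.0288] 0.0332 120.0
wrist blue 0.089 4 [468. 242.] [-0.0177  0.0328] 0.0373 118.3
wrist blue 0.089 8 [463. 246.] [-0.0155  0.0309] 0.0346 116.7
wrist orange 0.081 291 [327. 106.] [-0.0753 -0.0268] 0.0799 -160.4
wrist orange 0.081 303 [339. 139.] [-0.0622 -0.0218] 0.0659 -160.7
wrist orange 0.081 190 [354. 179.] [-0.045  -0.0152] 0.0475 -161.4
wrist orange 0.071 291 [327. 106.] [-0.0757 -0.0256] 0.0799 -161.3
wrist orange 0.071 303 [339. 139.] [-0.0617 -0.0202] 0.0649 -161.9
wrist orange 0.071 190 [354. 179.] [-0.0434 -0.0131] 0.0453 -163.2
wrist orange 0.0605 291 [327. 106.] [-0.0762 -0.0243] 0.08 -162.3
wrist orange 0.0605 303 [339. 139.] [-0.0612 -0.0185] 0.0639 -163.2
wrist orange 0.0605 190 [354. 179.] [-0.0416 -0.0109] 0.043 -165.3
scene blue 0.089 85 [290. 250.] [-0.013   0.0428] 0.0447 106.9
scene orange 0.081 7 [296. 276.] [-0.0432 -0.0139] 0.0454 -162.1
scene orange 0.081 24 [290. 286.] [-0.0671 -0.0272] 0.0724 -157.9
scene orange 0.081 13 [286. 292.] [-0.084 -0.035] 0.091 -157.4
scene orange 0.071 7 [296. 276.] [-0.0383 -0.0079] 0.0391 -168.4
scene orange 0.071 24 [290. 286.] [-0.0625 -0.0213] 0.066 -161.1
scene orange 0.071 13 [286. 292.] [-0.0795 -0.0292] 0.0847 -159.9
scene orange 0.0605 7 [296. 276.] [-0.0332 -0.0015] 0.0332 -177.4
scene orange 0.0605 24 [290. 286.] [-0.0576 -0.0152] 0.0596 -165.3
scene orange 0.0605 13 [286. 292.] [-0.0749 -0.0231] 0.0784 -162.9
```

Call:
play_rows(steps=[0.005,0,0,0,0.007,0,-0.01,0,0.007,0,-0.035,0,0.007,0,-0.05,0,0.004,0.02,-0.05,0,-0.002,0.046,-0.05,0,-0.002,0.046,-0.05,0,-0.002,0.046,-0.05,0])

```text
time: 15.4
tool_pos: [0.5256, 0.0082, 0.1224]
tcp_rot: [0.052, 3.141, -0.001]
wrist_force: [0.2, -0.1, 0.4]
width: 0.0
grip_force: 0.0
```

Run:
```python
from h import *
s,M=st()
w=ang("wrist",(0,0,560,420))
c=ang("scene",(255,220,360,330))
```

```text
t 15.4 p [0.5256 0.0082 0.1224] yang 88.1 x [-0.999  0.033 -0.   ] y [ 0.033  0.999 -0.   ] F [ 0.2 -0.1  0.4] w 0.0 q [-0.03  0.07  2.02 -0.    1.05 -1.57]
wrist blue 0.089 819 [359. 216.] [-0.0129  0.0428] 0.0447 106.8
wrist blue 0.089 664 [215. 267.] [ 0.0161 -0.0426] 0.0456 -69.3
wrist orange 0.081 163 [242. 107.] [-0.0752 -0.0218] 0.0783 -163.8
wrist orange 0.081 151 [249. 132.] [-0.0618 -0.0183] 0.0644 -163.5
wrist orange 0.081 102 [257. 162.] [-0.0449 -0.0151] 0.0474 -161.4
wrist orange 0.071 163 [242. 107.] [-0.0757 -0.023 ] 0.0791 -163.1
wrist orange 0.071 151 [249. 132.] [-0.0616 -0.0193] 0.0645 -162.6
wrist orange 0.071 102 [257. 162.] [-0.0438 -0.0159] 0.0466 -160.1
wrist orange 0.0605 163 [242. 107.] [-0.0762 -0.0242] 0.0799 -162.4
wrist orange 0.0605 151 [249. 132.] [-0.0613 -0.0204] 0.0646 -161.6
wrist orange 0.0605 102 [257. 162.] [-0.0427 -0.0168] 0.0459 -158.6
scene blue 0.089 86 [290. 250.] [-0.0131  0.0429] 0.0449 106.9
scene blue 0.089 87 [325. 268.] [ 0.0149 -0.0405] 0.0431 -69.7
scene orange 0.081 8 [296. 276.] [-0.0432 -0.0136] 0.0453 -162.5
scene orange 0.081 24 [290. 286.] [-0.0671 -0.0272] 0.0724 -157.9
scene orange 0.081 13 [286. 292.] [-0.084 -0.035] 0.091 -157.4
scene orange 0.071 8 [296. 276.] [-0.0383 -0.0076] 0.039 -168.8
scene orange 0.071 24 [290. 286.] [-0.0625 -0.0213] 0.066 -161.1
scene orange 0.071 13 [286. 292.] [-0.0795 -0.0292] 0.0847 -159.9
scene orange 0.0605 8 [296. 276.] [-0.0332 -0.0012] 0.0332 -177.8
scene orange 0.0605 24 [290. 286.] [-0.0576 -0.0152] 0.0596 -165.3
scene orange 0.0605 13 [286. 292.] [-0.0749 -0.0231] 0.0784 -162.9
```

Call:
play_rows(steps=[-0.001,0.001,0.012,0,-0.001,0.001,0.024,0,-0.001,0.001,0.03,0,-0.001,0.001,0.033,0,-0.001,0.001,0.035,0,-0.001,0.001,0.036,0,-0.001,0.001,0.037,0,-0.001,0.001,0.038,0,-0.001,0.001,0.039,0])

```text
time: 16.62
tool_pos: [0.5267, 0.0094, 0.0833]
tcp_rot: [0.053, 3.141, -0.0]
wrist_force: [-2.9, -0.0, 3.7]
width: 0.002
grip_force: 1.9
```

Call:
play_rows(steps=[0,0,0.001,0,0,0,0.002,0,0,0,0.003,0,0,0,0.004,0])

```text
time: 17.12
tool_pos: [0.5268, 0.0094, 0.0798]
tcp_rot: [0.053, 3.141, -0.0]
wrist_force: [-4.9, -0.6, 11.9]
width: 0.001
grip_force: 6.2
```

Run:
```python
from h import *
s,M=st()
w=ang("wrist",(0,0,560,420))
c=ang("scene",(255,220,360,330))
cv2.imwrite("pics/w6.png",w["pixels"])
```

```text
t 17.12 p [0.5268 0.0094 0.0798] yang 88.1 x [-0.999  0.034 -0.   ] y [ 0.034  0.999 -0.   ] F [-4.9 -0.6 11.9] w 0.001 q [-0.03  0.12  2.05 -0.    0.97 -1.57]
wrist blue 0.089 4 [378. 216.] [-0.0238  0.0425] 0.0487 119.2
wrist blue 0.089 1211 [372. 232.] [-0.016   0.0402] 0.0433 111.7
wrist blue 0.089 5 [352. 223.] [-0.0206  0.0311] 0.0373 123.5
wrist blue 0.089 4 [224. 270.] [-0.0001 -0.0276] 0.0276 -90.2
wrist blue 0.089 944 [202. 290.] [ 0.0102 -0.039 ] 0.0403 -75.3
wrist blue 0.089 4 [218. 271.] [ 0.0004 -0.0304] 0.0304 -89.2
wrist blue 0.089 3 [221. 272.] [ 0.0011 -0.0292] 0.0292 -87.9
wrist blue 0.089 3 [202. 276.] [ 0.0028 -0.0382] 0.0383 -85.8
wrist orange 0.081 273 [228. 101.] [-0.0748 -0.0211] 0.0777 -164.2
wrist orange 0.081 294 [238. 132.] [-0.0615 -0.0178] 0.064 -163.9
wrist orange 0.081 153 [249. 167.] [-0.0462 -0.0141] 0.0483 -163.0
wrist orange 0.071 273 [228. 101.] [-0.0754 -0.0226] 0.0788 -163.3
wrist orange 0.071 294 [238. 132.] [-0.0613 -0.0191] 0.0642 -162.7
wrist orange 0.071 153 [249. 167.] [-0.045  -0.0152] 0.0474 -161.4
wrist orange 0.0605 273 [228. 101.] [-
[... 183 characters left out ...]
84 [290. 253.] [-0.0181  0.0361] 0.0403 116.6
scene blue 0.089 88 [325. 271.] [ 0.0094 -0.0462] 0.0471 -78.5
scene orange 0.081 9 [295. 279.] [-0.0484 -0.0196] 0.0522 -157.9
scene orange 0.081 26 [290. 285.] [-0.0667 -0.0267] 0.0718 -158.2
scene orange 0.081 12 [286. 292.] [-0.0836 -0.0351] 0.0906 -157.2
scene orange 0.071 9 [295. 279.] [-0.0436 -0.0137] 0.0457 -162.6
scene orange 0.071 26 [290. 285.] [-0.062  -0.0208] 0.0654 -161.5
scene orange 0.071 12 [286. 292.] [-0.0791 -0.0293] 0.0844 -159.7
scene orange 0.0605 9 [295. 279.] [-0.0385 -0.0074] 0.0392 -169.2
scene orange 0.0605 26 [290. 285.] [-0.0572 -0.0146] 0.059 -165.7
scene orange 0.0605 12 [286. 292.] [-0.0745 -0.0232] 0.078 -162.7
```

Call:
play_rows(steps=[0,0,0.0006,0,0,0,0.0006,0])

```text
time: 17.48
tool_pos: [0.5268, 0.0094, 0.0798]
tcp_rot: [0.053, 3.141, -0.0]
wrist_force: [-7.0, 0.1, 11.9]
width: 0.006
grip_force: 5.8
```

Run:
```python
from h import *
s,M=st()
C[:]=[.527,.009]
c=bot.read_camera("scene");w=bot.read_camera("wrist")
for z in(.079,.081,.083,.085,.087,.089):
    for n,cc,win in(("scene",c,(255,220,360,330)),("wrist",w,(0,0,560,420))):
        P=[ray(cc,p,z)[0][:2] for a,p in blobs(cc,"blue",win,60)]
        print(z,n,((P[0]+P[1])/2).round(4),np.linalg.norm(P[0]-P[1]).round(4))
```

```text
t 17.48 p [0.5268 0.0094 0.0798] yang 88.1 x [-0.999  0.034 -0.   ] y [ 0.034  0.999 -0.   ] F [-7.   0.1 11.9] w 0.006 q [-0.03  0.12  2.05 -0.    0.97 -1.57]
0.079 scene [0.5266 0.0101] 0.0875
0.079 wrist [0.5269 0.0096] 0.0895
0.081 scene [0.5255 0.0088] 0.0873
0.081 wrist [0.526  0.0096] 0.0883
0.083 scene [0.5244 0.0076] 0.0871
0.083 wrist [0.5252 0.0096] 0.0871
0.085 scene [0.5234 0.0063] 0.0869
0.085 wrist [0.5243 0.0096] 0.086
0.087 scene [0.5223 0.0051] 0.0867
0.087 wrist [0.5235 0.0096] 0.0848
0.089 scene [0.5212 0.0039] 0.0865
0.089 wrist [0.5226 0.0097] 0.0837
```

Call:
play_rows(steps=[0,0,-0.002,0,0,0,-0.01,0,0,0,-0.04,0,0,0,-0.09,0,0,0,-0.12,0,0,0,-0.12,0,0,0,-0.12,0,0,0,-0.12,0])

```text
time: 18.58
tool_pos: [0.5254, 0.0095, 0.1966]
tcp_rot: [-0.053, -3.138, -0.0]
wrist_force: [0.4, -0.4, -0.1]
width: -0.001
grip_force: 0.0
```

Run:
```python
from h import *
s,M=st()
C[:]=[.527,.009]
c=bot.read_camera("scene");w=bot.read_camera("wrist")
for z in(.077,.079,.081,.089):
    for n,cc,win in(("scene",c,(255,220,360,330)),("wrist",w,(0,0,560,420))):
        P=[ray(cc,p,z)[0][:2] for a,p in blobs(cc,"blue",win,60)]
        print(z,n,((P[0]+P[1])/2).round(4),np.linalg.norm(P[0]-P[1]).round(4),np.degrees(np.arctan2(*(P[0]-P[1])[::-1])))
```

```text
t 18.57 p [0.5254 0.0095 0.1966] yang 88.1 x [-0.999  0.034  0.003] y [ 0.034  0.999 -0.   ] F [ 0.4 -0.4 -0.1] w -0.001 q [-0.03 -0.    1.95  0.    1.2  -1.57]
0.077 scene [0.5276 0.0115] 0.0877 108.46903366875642
0.077 wrist [0.5268 0.0091] 0.0898 108.88872426161339
0.079 scene [0.5265 0.0102] 0.0875 108.46903366875634
0.079 wrist [0.5263 0.0091] 0.0891 108.88872426161339
0.081 scene [0.5255 0.009 ] 0.0873 108.46903366875637
0.081 wrist [0.5258 0.0091] 0.0885 108.88872426161339
0.089 scene [0.5212 0.004 ] 0.0865 108.46903366875631
0.089 wrist [0.5238 0.0092] 0.0858 108.88872426161333
```

Disc is 10 mm down, so it is home, and the hand is clear.

```bash
python3 -c "
from workcell import bot
print(bot.finish_job())"
```

```text
the job is handed in; nothing more can be done
None
```

I pushed the disc round by its left rib until the notch stood over the pin, then pressed it down about 10 mm to home (scene camera; about 12 N at the stop), left the hand clear above it and handed the job in; two earlier push passes went over the rib without touching it.

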